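# Press a jar lid with the outer ring of a concentric pair

## Task

Push the carriage with the jar on it fully home under the lid press, then wind the outer ring down until the jar has sunk onto its solid rest and the pad bears on the lid with about 10 newtons (never 20 or more), let go, and leave it pressed. Do not disturb the small trim knob on top of the ring, which is already set for this batch, and leave the neighbouring jars and the loose band where they are.

Things in the scene. Friction and masses are not known exactly. Their poses are not given: they have to be found in the camera images.
- press: Grey bench lid press, a C-shaped frame fixed to the table. Origin on the table straight under the vertical spindle axis; its z is up and its x is the direction in which the carriage slides home. Base plate 250 x 130 mm (x from -140 to +110 mm), 20 mm high; column at x 55 to 105 mm; head 70 mm wide (y), x from -40 to +105 mm, from 130 to 165 mm above the table. Ring and trim knob stand on the head, on the spindle axis
- carriage (a joint): Aluminium slide that carries the jar in a low black sprung nest; m pushed home: 0 = fully out (start), 0.070 = fully home against its stop, jar under the pad. Moving along +x of the press; friction about 2.5 N, stays where left; hard stop at the end
- tab (a point): Middle of the top edge of the upright pushing tab at the carriage's outer end: a plate 10 mm thick along the slide, 40 mm wide, top 87 mm above the table, free down to 28 mm above the table; it lies 115 mm outward (press -x) of the jar's axis
- ring (a joint): Outer ring, the lower and wider of the two concentric controls, rad; grows clockwise seen from above and lowers the pad 12 mm per rad (so each newton on the lid adds 0.012 N m to the turning torque). Free running takes a steady friction of about 0.25 N m; it stays where left and does not unwind under the pad's load. 0.5 to 1.3 rad of turn are needed in all
- ring_mid (a point): Centre of the outer ring, on the spindle axis at mid height (189 mm above the table). Black fluted cylinder, 54 mm diameter, 22 mm high (178 to 200 mm); 13 mm free between it and the head below; fingers can take it from above at any yaw, astride the trim knob
- trim (a joint): Inner trim knob on top of the ring, rad, clockwise from above positive; turns very easily on its own, independent of the ring; must be left as set
- trim_mark (a point): Outer end of the black pointer line on top of the trim knob, 10 mm off the spindle axis, 226 mm above the table. The trim knob is an aluminium cylinder 24 mm in diameter and 24 mm high (202 to 226 mm)
- pad: Round black pressing pad under the head, 40 mm diameter, 10 mm thick, origin at the centre of its underside, on the spindle axis. It is stiffly sprung, and yields little (less than 3 mm) under load: a mm more or less is several newtons. Starts 4 to 9 mm above the height of the lid
- jar: The closed jar to be pressed, in the carriage's nest: 68 mm diameter, 72 mm high, flat metal lid, about 0.3 kg; origin at the centre of its underside, z up along its axis. Standing in the nest its underside is 31 mm and its lid 103 mm above the table.
- nest_floor (a point): Centre of the floor of the black nest on the carriage, 31 mm above the table at the start; a rim 5 mm high round the jar. The nest is softly sprung: once the pad meets the lid, the jar first sinks 1 to 5 mm under only 0.5 to 3.5 N, until it stands on a solid rest post below (height not known beforehand); from there the force climbs steeply, 5 to 10 N for each further mm of feed
- jar_left: Bystander jar, 62 mm diameter, 95 mm high, standing on the table; origin at the centre of its underside
- jar_right: Bystander jar, 62 mm diameter, 95 mm high, standing on the table; origin at the centre of its underside
- band: Loose metal screw band lying on the table, 70 mm outer diameter, 16 mm high; origin at the centre of its underside

How it is judged:
By the outcome, as a careful person would: the job done as asked, in the order asked, and still so for the second after the job is handed in, with the robot touching nothing.
It also fails if it takes over 67 s, if anything falls off the work surface, if the arm or the gripper's body presses on something with over 40 N, if the wrist force passes 120 N, or if a joint passes its speed limit or range.

## Robot

A 6-joint arm with a two-finger parallel gripper is mounted at the origin on the work surface. World frame = base frame: x ahead of the robot, y to its left, z up, the work surface at z = 0. Lengths are in m, angles in rad, forces in N, time in s.
With the tool pointing down it reaches from about 0.35 to 0.775 m from the base axis. Payload 5.5 kg.
Tool frame: the origin (TCP) lies at the very end of the fingers, on their centre line; the grasp point (between the pads) lies hold_point_z behind it (hold_point_z is the distance from the TCP to the grasp point, in m); x points along the fingers, y is the direction in which the jaws open and shut, and the axes are right-handed (so a half turn about x gives the same grasp; the last joint's range is limited). The gripper opens to 85 mm and grips with 20 to 120 N. Pads are 22 mm wide; open, the fingers measure 114 mm over their backs; the gripper's body (76 mm by 85 mm) begins 54 mm behind the grasp point. The pads swing forward as they close: fully open they stand 13 mm farther back than shut.
Start: joints at [1.144, 0.313, 0.046, 1.304, 0, 1.431], TCP at [0.163, 0.552, 0.231] pointing down, gripper open.
Joint ranges: [-2.76, 2.76], [-0.86, 1.69], [-1.03, 1.26], [-2.2, 2.34], [-1.47, 1.5], [-3.14, 3.14]. Speed limits (rad/s): [2.57, 2.57, 3.14, 3.14, 3.14, 3.14].

## Interface

Orientations are given as a unit quaternion [w, x, y, z].
In Python, from workcell import * gives the robot as it stands. The module is installed in compiled form; this text tells all that it offers.
- The arm moves only by the tool step_arm, never from a script. Its argument "targets" is a list of rows, each a list of 3 entries, a list of its own where there are three numbers: the turn, a rotation vector about the tool's x, y, z in degrees, then the shift along the tool's x, y, z in cm, then the finger opening in cm, from 0 to 8.54. A call has exactly 10 rows; each row shifts and turns the commanded pose from where the row before left it, along the tool's axes as they then stand; what a row does not reach is not made up. A row lasts 1/10 s, in which the tool goes at most 50 mm and 8.59 degrees, less where a joint would pass 70% of its speed; a pose out of reach is approached as far as the arm can. A call with a gripper value outside its range is refused whole. The fingers move at their own pace and stop on an object; "force" is the grip in N (left out, the last holds). Time passes only in rows, so rows that do not move let the fingers close, or fill a call up. It gives the time, the measured TCP pose, the force and the opening at its end, in the units of the state.
- get_state(): the state, without advancing time (a new reading comes with each control period).
- read_camera(name): name is "scene" or "top" or "wrist"; returns the picture (480x640x3 uint8, red, green, blue); there is no depth.
- camera_model(name): a dict with "fx", "fy", "cx", "cy" (pixels), "xyz" and "rotation" of the camera in the world; the wrist camera has in their place "T_tool_cam" (4x4, takes a point from camera to tool coordinates, whose origin is the TCP and whose axes are the tool frame's). Camera axes: x right, y down, z forward; pixel columns grow to the right and rows downward; lengths in m; the calibration is good to about 2 mm. A picture is of the moment at which its call begins: read the wrist's pose just before it. camera_model takes no time and is no camera call.
- hand_in(): hands the job in, once; it reports no verdict.
Trained networks look in the newest picture that a camera, given by its name, has taken for a name from the list of things; names that differ only in an ending like _2 or _b are one class to them, and where a whole thing is asked for, a point or a joint stands for the part that bears it (a point fixed in the world has none). Each returns a list of dicts, best first, with "p" (0 to 1); they miss things now and then, are a little off and sometimes report something else, mostly with a low value. They report only what shows in the picture. A call takes as long as a camera call.
- find_in(camera, label): "extent" ([left, top, width, height] in pixels, round what is visible of it).
- silhouettes(camera, label): "mask" (480x640 bool, what is visible of it) and "extent" ([left, top, width, height] in pixels, round what is visible of it).
The state is a dict: "clock": time; "joint_pos": joint angles; "qvel": joint speeds; "tau": joint torques, N m; "tcp_pos": TCP position; "orientation": TCP orientation; "wrist_force": force on the tool from outside, world axes, zero at the start; "ft_torque": the same for the moment, N m; "finger_gap": finger opening in m.
Only numpy, scipy, OpenCV 4.12 (cv2) and the standard library are available. Lean on these libraries where they do the work, as an engineer would, in place of code of your own. Each camera call takes 0.05 s, during which the arm holds its last target.

## Working session

There is one attempt and no reset: what is moved stays moved. The work goes in short steps, Python scripts to look and compute and a tool call to move; the robot and the scene stay as the last step left them, time stands still between calls to the robot, and variables do not carry over. Pictures are saved under pics/ and viewed, and the job is handed in when it is done.

Besides the shell and the picture viewer there is one more tool, called as name(argument=value, ...) on one line, values as JSON. step_arm: Moves the arm, as the interface text tells. Its arguments: {"type":"object","properties":{"targets":{"type":"array","items":{"type":"array"}},"force":{"type":"number"}},"required":["targets"]}

```bash
mkdir -p pics; cat > h.py <<'E'
from workcell import *
import numpy as np, cv2
from scipy.spatial.transform import Rotation as R
def save(cam,name):
    im=read_camera(cam); cv2.imwrite('pics/'+name,im[:,:,::-1]); return im
def tool():
    s=get_state(); q=s['orientation']; return np.array(s['tcp_pos']), R.from_quat([q[1],q[2],q[3],q[0]]).as_matrix(), s
def cam(name):
    m=camera_model(name)
    K=np.array([[m['fx'],0,m['cx']],[0,m['fy'],m['cy']],[0,0,1]])
    if 'T_tool_cam' in m:
        p,Rt,_=tool(); T=np.array(m['T_tool_cam']); return K,p+Rt@T[:3,3],Rt@T[:3,:3]
    return K,np.array(m['xyz']),np.array(m['rotation'])
def at_z(name,u,v,z):
    K,c,Rc=cam(name); d=Rc@np.linalg.inv(K)@np.array([u,v,1.]); return c+d*(z-c[2])/d[2]
def proj(name,P):
    K,c,Rc=cam(name); q=K@(Rc.T@(np.array(P)-c)); return q[:2]/q[2]
E
python3 - <<'E'
from h import *
save('scene','s0.png');save('top','t0.png');save('wrist','w0.png')
for c in ('scene','top'):
    for l in ('press','tab','ring','trim','jar','jar_left','band','trim_mark','nest_floor'):
        print(c,l,[(np.round(d['extent']).tolist(),round(d['p'],2)) for d in find_in(c,l)][:3])
for n in ('scene','top'): K,c,Rc=cam(n); print(K,c,Rc)
s=get_state(); print(s); print(camera_model('wrist')); print(hold_point_z if 'hold_point_z' in globals() else None)
E
```

```text
scene press []
scene tab [([302.0, 303.0, 90.0, 84.0], 0.98)]
scene ring [([302.0, 213.0, 37.0, 28.0], 0.81)]
scene trim [([315.0, 204.0, 14.0, 18.0], 0.53)]
scene jar [([321.0, 276.0, 40.0, 58.0], 0.64)]
scene jar_left [([269.0, 196.0, 126.0, 189.0], 0.33)]
scene band [([201.0, 271.0, 38.0, 34.0], 0.95)]
scene trim_mark [([312.0, 198.0, 17.0, 29.0], 0.5)]
scene nest_floor [([310.0, 308.0, 64.0, 38.0], 0.58)]
top press [([271.0, 156.0, 97.0, 161.0], 0.94)]
top tab []
top ring [([306.0, 233.0, 31.0, 31.0], 0.84), ([278.0, 155.0, 63.0, 93.0], 0.74)]
top trim [([295.0, 197.0, 36.0, 34.0], 0.69), ([315.0, 241.0, 13.0, 16.0], 0.55)]
top jar [([292.0, 198.0, 39.0, 34.0], 0.58), ([313.0, 241.0, 13.0, 16.0], 0.56)]
top jar_left [([200.0, 221.0, 39.0, 37.0], 0.56), ([275.0, 153.0, 65.0, 89.0], 0.46)]
top band [([396.0, 265.0, 38.0, 32.0], 0.78)]
top trim_mark [([313.0, 239.0, 17.0, 18.0], 0.66)]
top nest_floor [([290.0, 196.0, 42.0, 46.0], 0.85)]
[[450.30896542   0.         318.19911019]
 [  0.         450.30896542 237.24927105]
 [  0.           0.           1.        ]] [ 1.06941811 -0.16391
[... 719 characters left out ...]
: array([ 0.69985087,  0.1010678 ,  0.69984531, -0.10104754]), 'wrist_force': array([-0.2578239 , -0.74435827,  0.20092406]), 'ft_torque': array([-2.21067965e-05,  1.90787839e-02, -5.14496742e-02]), 'finger_gap': 0.08556073588543502}
{'fx': 429.97488826502666, 'fy': 429.97488826502666, 'cx': 325.7806812466318, 'cy': 239.41166113686862, 'T_tool_cam': array([[ 5.56189167e-05, -2.78251161e-01,  9.60508349e-01,
        -1.43075578e-01],
       [ 9.99999996e-01,  8.24625158e-05, -3.40170137e-05,
         1.07708728e-04],
       [-6.97406614e-05,  9.60508347e-01,  2.78251164e-01,
        -6.96290682e-02],
       [ 0.00000000e+00,  0.00000000e+00,  0.00000000e+00,
         1.00000000e+00]])}
0.0187
```

```bash
python3 - <<'E'
s=open('h.py').read()
s=s.replace("np.array(m['xyz']),np.array(m['rotation'])","np.array(m['xyz']),quat(m['rotation'])")
s+="\n"
s=s.replace("def save","def quat(q): return R.from_quat([q[1],q[2],q[3],q[0]]).as_matrix()\ndef save",1)
open('h.py','w').write(s)
import cv2
for f,x,y,w,h in(('s0',180,150,260,260),('t0',180,130,270,200)):
    im=cv2.imread(f'pics/{f}.png')[y:y+h,x:x+w]; k=min(800/w,600/h); cv2.imwrite(f'pics/{f}c.png',cv2.resize(im,None,fx=k,fy=k,interpolation=cv2.INTER_CUBIC)); print(k)
E
```

```text
2.3076923076923075
2.962962962962963
```

View pics/s0c.png

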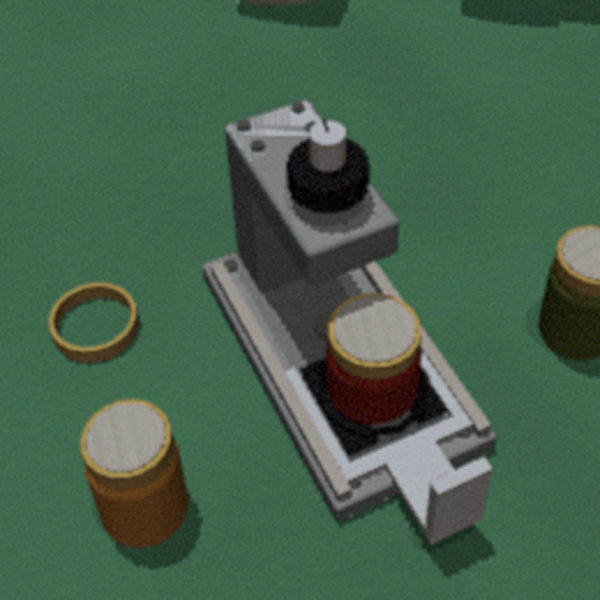

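View pics/t0c.png

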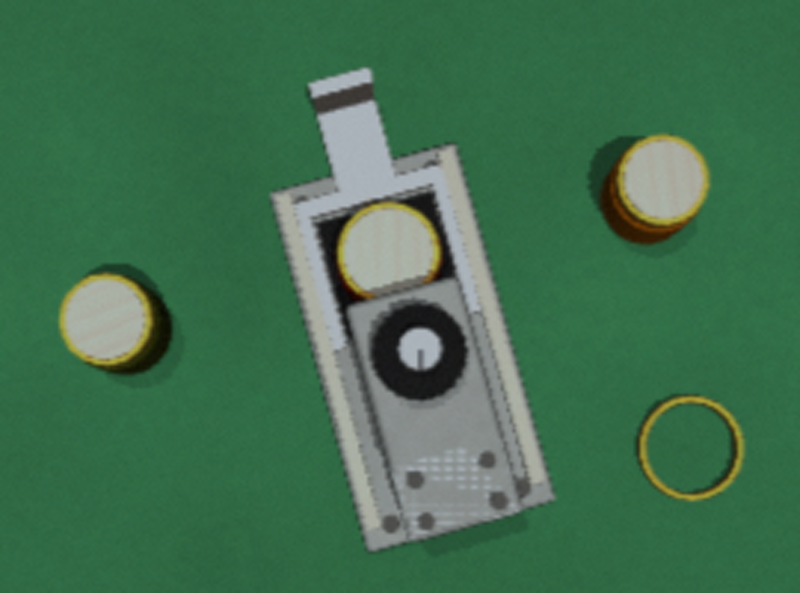

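View pics/w0.png

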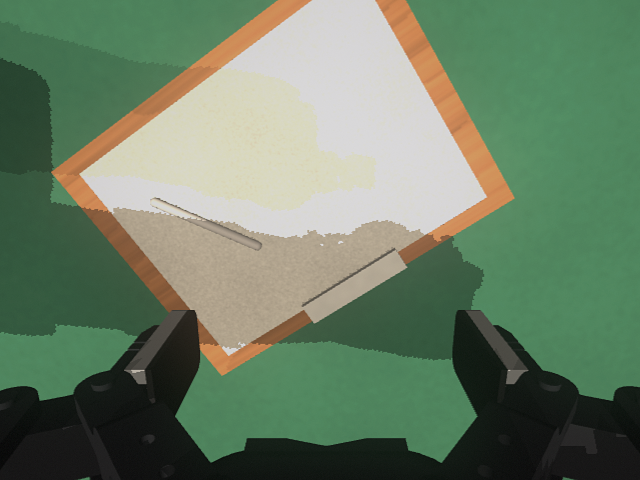

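```bash
python3 - <<'E'
from h import *
f=lambda x,y:(x/2.963+180,y/2.963+130)
c=lambda x,y,z:at_z('top',*f(x,y),z)
print('ring',c(419,350,.200),'trimtop',c(420,349,.226),'mark',c(421,366,.226))
print('jar lid',c(389,252,.103),'tab', c(340,82,.087), 'tabL',c(309,87,.087),c(371,72,.087),'outer-edge')
print('plate corners',[c(*p,.02)[:2] for p in((273,193),(456,146),(370,550),(552,497))])
print('jars',c(107,319,.095),c(663,180,.095),'band',c(691,447,.016))
cs=[c(*p,.02)[:2] for p in((273,193),(456,146),(370,550),(552,497))]
d=(cs[2]+cs[3]-cs[0]-cs[1]); print(d/2, np.degrees(np.arctan2(d[1],d[0])))
# scene
g=lambda x,y,z:at_z('scene',x/2.3077+180,y/2.3077+150,z)
print('scene trimtop',g(328,134,.226),'ring',g(328,165,.2),'tab',g(460,470,.087),'jar',g(375,330,.103))
E
```

```text
ring [ 0.57780177 -0.06619561  0.2       ] trimtop [ 0.57680182 -0.06654498  0.226     ] mark [ 0.56737479 -0.06697129  0.226     ]
jar lid [ 0.64497591 -0.0491166   0.103     ] tab [ 0.7558119 -0.0191955  0.087    ] tabL [7.52807734e-01 5.18541414e-04 8.70000000e-02] [ 0.76203742 -0.0389653   0.087     ] outer-edge
plate corners [array([0.69507126, 0.02866127]), array([ 0.72545221, -0.09435561]), array([ 0.45649153, -0.03348944]), array([ 0.48966483, -0.15458571])]
jars [0.60598019 0.1274538  0.095     ] [ 0.6894297  -0.22236081  0.095     ] band [ 0.5214999  -0.24843107  0.016     ]
[-0.23718355 -0.06119041] -165.53384003878733
scene trimtop [ 0.5819353  -0.06612953  0.226     ] ring [ 0.58325571 -0.06661883  0.2       ] tab [ 0.75548943 -0.01898516  0.087     ] jar [ 0.64967284 -0.04851806  0.103     ]
```

```bash
python3 - <<'E'
from h import *
p,Rt,s=tool(); print(Rt.round(3))
e=np.array([.968,.25,0]) # outward
for ysign in(1,-1):
    y=e*ysign; x=np.array([0,0,-1.]); y/=np.linalg.norm(y); T=np.c_[x,y,np.cross(x,y)]
    rv=R.from_matrix(Rt.T@T).as_rotvec(degrees=True); print(ysign,rv.round(2))
tgt=np.array([.756,-.019,.14])
print('shift tool cm',(Rt.T@(tgt-p)*100).round(2))
E
```

```text
[[ 0.     0.283  0.959]
 [ 0.     0.959 -0.283]
 [-1.     0.     0.   ]]
1 [59.09 -0.   -0.  ]
-1 [-120.91    0.     -0.  ]
shift tool cm [  9.13 -37.94  73.05]
```

step_arm(targets=[[[0,0,0],[0,-2.2,4.3],8.5],[[0,0,0],[0,-2.2,4.3],8.5],[[0,0,0],[0,-2.2,4.3],8.5],[[0,0,0],[0,-2.2,4.3],8.5],[[0,0,0],[0,-2.2,4.3],8.5],[[0,0,0],[0,-2.2,4.3],8.5],[[0,0,0],[0,-2.2,4.3],8.5],[[0,0,0],[0,-2.2,4.3],8.5],[[0,0,0],[0.4,-2.2,4.3],8.5],[[0,0,0],[0.4,-2.2,4.3],8.5]])

```text
clock: 2.05
tcp_pos: [0.5143, 0.2173, 0.2236]
orientation: [0.7, 0.101, 0.7, -0.101]
wrist_force: [-0.4, 0.8, -0.2]
finger_gap: 0.0853
```

step_arm(targets=[[[0,0,0],[0.5,-2.2,4.3],8.5],[[0,0,0],[0.5,-2.2,4.3],8.5],[[0,0,0],[0.5,-2.2,4.3],8.5],[[0,0,0],[0.6,-2.2,4.3],8.5],[[0,0,0],[0.6,-2.2,4.3],8.5],[[8,0,0],[0.6,0,0],8.5],[[8.5,0,0],[0.6,0,0],8.5],[[8.5,0,0],[0.6,0,0],8.5],[[8.5,0,0],[0.6,0,0],8.5],[[8.5,0,0],[0,0,0],8.5]])

```text
clock: 3.05
tcp_pos: [0.6874, 0.0525, 0.1709]
orientation: [0.615, 0.347, 0.617, -0.347]
wrist_force: [0.1, -0.1, 0.0]
finger_gap: 0.0849
```

```bash
python3 - <<'E'
from h import *
p,Rt,s=tool(); print(s['clock'],p,s['joint_pos'].round(3),Rt.round(3))
y=np.array([.968,.25,0]);y/=np.linalg.norm(y); x=np.array([0,0,-1.]);T=np.c_[x,y,np.cross(x,y)]
print(R.from_matrix(Rt.T@T).as_rotvec(degrees=True).round(2))
print('shift after turn', (T.T@(np.array([.756,-.019,.15])-p)*100).round(2))
E
```

```text
3.05 [0.68744658 0.0524507  0.17087541] [-0.04   0.563  0.282  1.292  0.     0.986] [[-0.002  0.855  0.518]
 [ 0.     0.518 -0.855]
 [-1.    -0.002 -0.001]]
[16.72 -0.06  0.11]
shift after turn [2.09 4.85 8.63]
```

step_arm(targets=[[[8.3,0,0],[0,0,0],8.5],[[8.4,0,0],[0,0,0],8.5],[[0,0,0],[0.2,0.8,1.4],8.5],[[0,0,0],[0.3,0.8,1.4],8.5],[[0,0,0],[0.3,0.8,1.4],8.5],[[0,0,0],[0.3,0.8,1.4],8.5],[[0,0,0],[0.3,0.8,1.4],8.5],[[0,0,0],[0.3,0.8,1.4],8.5],[[0,0,0],[0.3,0,0.2],8.5],[[0,0,0],[0,0,0],8.5]])

```text
clock: 4.05
tcp_pos: [0.7559, -0.0185, 0.1511]
orientation: [0.56, 0.431, 0.561, -0.432]
wrist_force: [-1.0, -0.9, -0.5]
finger_gap: 0.0852
```

```bash
python3 - <<'E'
from h import *
p,Rt,s=tool(); print(s['clock'],p,s['joint_pos'].round(3),Rt.round(3))
save('wrist','w1.png')
for l in('tab','jar','ring','trim'): print(l,[(np.round(d['extent']).tolist(),round(d['p'],2)) for d in find_in('wrist',l)][:3])
for P in([.756,-.019,.087],[.645,-.049,.103]): print(proj('wrist',P))
E
```

```text
4.05 [ 0.75593562 -0.01851358  0.15110794] [-0.131  0.717  0.504  1.36   0.     1.181] [[-0.002  0.967  0.256]
 [ 0.     0.256 -0.967]
 [-1.    -0.002 -0.001]]
tab [([69.0, 150.0, 269.0, 156.0], 0.59)]
jar [([16.0, 179.0, 184.0, 153.0], 0.58)]
ring []
trim [([176.0, 407.0, 45.0, 54.0], 0.44)]
[322.86504665 260.19551461]
[ 81.88096963 271.93571343]
```

View pics/w1.png

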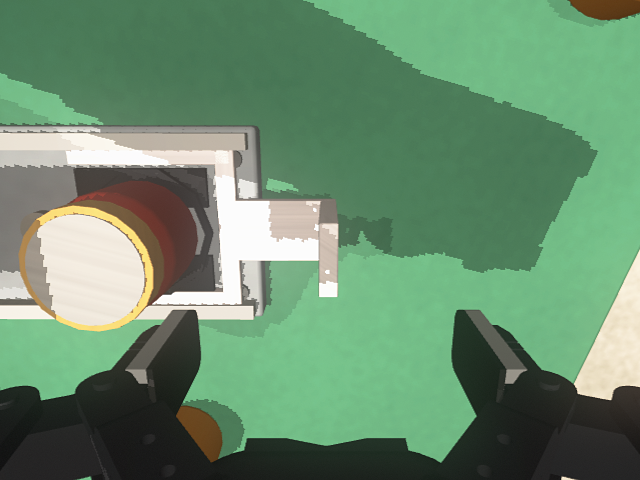

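step_arm(targets=[[[0,0,0],[1,0.2,0],3],[[0,0,0],[1,0.1,0],3],[[0,0,0],[1,0,0],3],[[0,0,0],[1,0,0],3],[[0,0,0],[1,0,0],3],[[0,0,0],[1,0,0],3],[[0,0,0],[1,0,0],3],[[0,0,0],[1,0,0],3],[[0,0,0],[1,0,0],3],[[0,0,0],[1,0,0],3]])

```text
clock: 5.3
tcp_pos: [0.7594, -0.0175, 0.0515]
orientation: [0.56, 0.431, 0.56, -0.431]
wrist_force: [-0.1, 0.6, 0.0]
finger_gap: 0.0298
```

```bash
python3 - <<'E'
from h import *
p,Rt,s=tool(); print(s['clock'],p,s['finger_gap'],s['wrist_force'],s['ft_torque'],Rt.round(3))
save('wrist','w2.png')
E
```

```text
5.3 [ 0.75935803 -0.01750877  0.05150723] 0.02983767019463294 [-0.06343854  0.61285717  0.04344422] [0.01511885 0.03200244 0.00832151] [[ 0.     0.967  0.257]
 [ 0.     0.257 -0.967]
 [-1.     0.    -0.   ]]
```

View pics/w2.png

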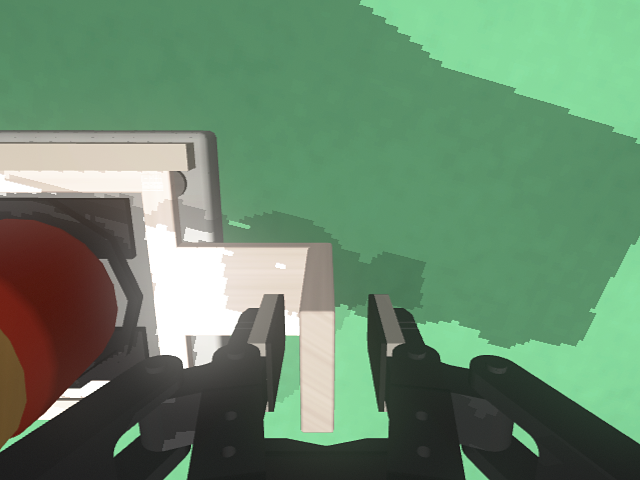

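step_arm(targets=[[[0,0,0],[0,-0.3,0],3],[[0,0,0],[0,-0.4,0],3],[[0,0,0],[0,-0.5,0],3],[[0,0,0],[0,-0.8,0],3],[[0,0,0],[0,-0.9,0],3],[[0,0,0],[0,-0.9,0],3],[[0,0,0],[0,-0.9,0],3],[[0,0,0],[0,-0.9,0],3],[[0,0,0],[0,-0.8,0],3],[[0,0,0],[0,-0.4,0],3]])

```text
clock: 6.35
tcp_pos: [0.6932, -0.0352, 0.0531]
orientation: [0.561, 0.431, 0.56, -0.431]
wrist_force: [2.4, 1.3, 1.4]
finger_gap: 0.0303
```

step_arm(targets=[[[0,0,0],[0,-0.2,0],3],[[0,0,0],[0,-0.1,0],3],[[0,0,0],[0,-0.1,0],3],[[0,0,0],[0,-0.1,0],3],[[0,0,0],[0,-0.1,0],3],[[0,0,0],[0,-0.1,0],3],[[0,0,0],[0,-0.1,0],3],[[0,0,0],[0,0,0],3],[[0,0,0],[0,0,0],3],[[0,0,0],[0,0,0],3]])

```text
clock: 7.35
tcp_pos: [0.6856, -0.037, 0.0521]
orientation: [0.56, 0.431, 0.561, -0.431]
wrist_force: [2.5, -0.3, 0.8]
finger_gap: 0.03
```

```bash
python3 - <<'E'
from h import *
p,Rt,s=tool(); print(s['clock'],p,s['finger_gap'],Rt.T@s['wrist_force'],s['ft_torque'])
save('wrist','w3.png');
E
```

```text
7.35 [ 0.68564878 -0.03704436  0.05207961] 0.030031253867036065 [-0.82781359  2.35217094  0.90577557] [-0.02985793 -0.38123574 -0.06016631]
```

View pics/w3.png

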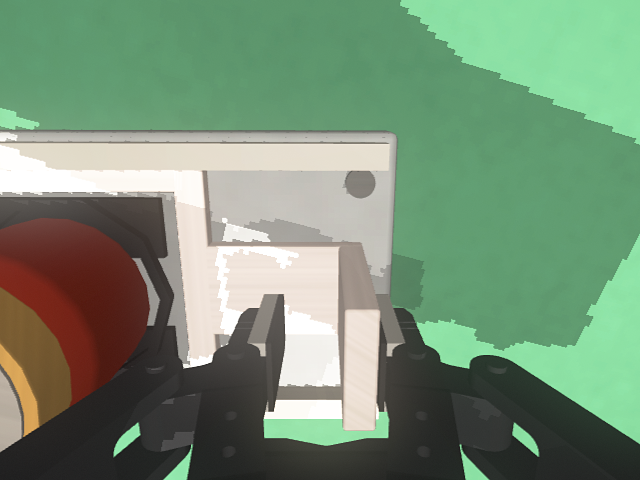

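step_arm(targets=[[[0,0,0],[0,-0.1,0],3],[[0,0,0],[0,-0.1,0],3],[[0,0,0],[0,-0.1,0],3],[[0,0,0],[0,0,0],3],[[0,0,0],[0,0,0],3],[[0,0,0],[0,0,0],3],[[0,0,0],[0,0,0],3],[[0,0,0],[0,0,0],3],[[0,0,0],[0,0,0],3],[[0,0,0],[0,0,0],3]])

```text
clock: 8.4
tcp_pos: [0.6826, -0.0376, 0.0522]
orientation: [0.56, 0.431, 0.561, -0.431]
wrist_force: [0.7, -0.1, -0.2]
finger_gap: 0.0301
```

step_arm(targets=[[[0,0,0],[0,-0.1,0],3],[[0,0,0],[0,-0.1,0],3],[[0,0,0],[0,0,0],3],[[0,0,0],[0,0,0],3],[[0,0,0],[0,0,0],3],[[0,0,0],[0,0,0],3],[[0,0,0],[0,0,0],3],[[0,0,0],[0,0,0],3],[[0,0,0],[0,0,0],3],[[0,0,0],[0,0,0],3]])

```text
clock: 9.4
tcp_pos: [0.6811, -0.0381, 0.0523]
orientation: [0.56, 0.431, 0.561, -0.431]
wrist_force: [2.1, 1.2, -0.7]
finger_gap: 0.0297
```

step_arm(targets=[[[0,0,0],[0,-0.1,0],3],[[0,0,0],[0,-0.1,0],3],[[0,0,0],[0,-0.1,0],3],[[0,0,0],[0,0,0],3],[[0,0,0],[0,0,0],3],[[0,0,0],[0,0,0],3],[[0,0,0],[0,0,0],3],[[0,0,0],[0,0,0],3],[[0,0,0],[0,0,0],3],[[0,0,0],[0,0,0],3]])

```text
clock: 10.4
tcp_pos: [0.6813, -0.0386, 0.0532]
orientation: [0.562, 0.432, 0.559, -0.429]
wrist_force: [9.5, 4.7, -3.6]
finger_gap: 0.0301
```

```bash
python3 - <<'E'
from h import *
p,Rt,s=tool(); print(s['clock'],p,s['finger_gap'],Rt.T@s['wrist_force'],s['ft_torque'])
save('scene','s4.png'); save('top','t4.png'); save('wrist','w4.png')
im=cv2.imread('pics/t4.png')[130:330,180:450]; cv2.imwrite('pics/t4c.png',cv2.resize(im,None,fx=2.963,fy=2.963,interpolation=cv2.INTER_CUBIC))
im=cv2.imread('pics/s4.png')[150:410,180:440]; cv2.imwrite('pics/s4c.png',cv2.resize(im,None,fx=2.3,fy=2.3,interpolation=cv2.INTER_CUBIC))
E
```

```text
10.4 [ 0.68125919 -0.03855629  0.05317657] 0.030069395836465274 [ 3.68292564 10.39324607 -2.06708941] [ 0.5263269  -1.39403827 -0.21030808]
```

View pics/s4c.png

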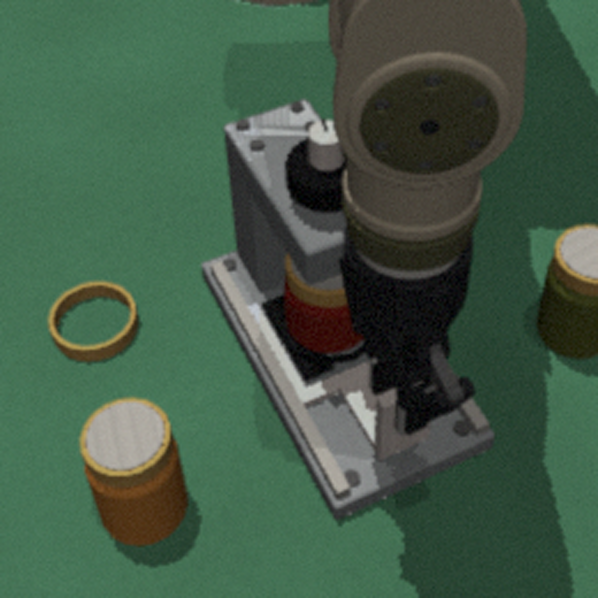

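View pics/w4.png

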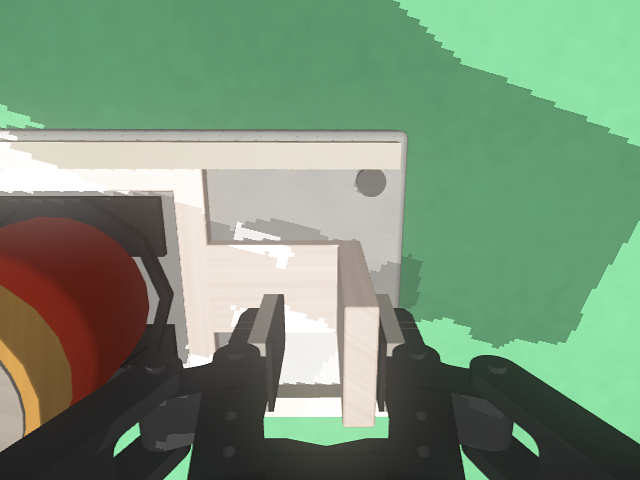

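step_arm(targets=[[[0,0,0],[0,0.5,0],3],[[0,0,0],[0,0.5,0],3],[[0,0,0],[-1,0,0],3],[[0,0,0],[-2,0,0],3],[[0,0,0],[-3,0,0],3],[[0,0,0],[-3,0,0],3],[[0,0,0],[-3,0,0],8.5],[[0,0,0],[-3,0,0],8.5],[[0,0,0],[-3,0,0],8.5],[[0,0,0],[-2,0,0],8.5]])

```text
clock: 11.55
tcp_pos: [0.6878, -0.0368, 0.2559]
orientation: [0.561, 0.432, 0.56, -0.431]
wrist_force: [0.7, -0.1, 0.4]
finger_gap: 0.0843
```

```bash
python3 - <<'E'
from h import *
p,Rt,s=tool(); print(s['clock'],p,s['joint_pos'].round(3),Rt.round(3), s['wrist_force'],s['ft_torque'])
save('wrist','w5.png')
for l in('ring','trim','trim_mark','tab'): print(l,[(np.round(d['extent']).tolist(),round(d['p'],2)) for d in find_in('wrist',l)][:3])
print(proj('wrist',[.581,-.066,.226]))
E
```

```text
11.55 [ 0.68778602 -0.03680069  0.25588829] [-0.17   0.548  0.464  1.484 -0.     1.142] [[ 0.003  0.967  0.256]
 [-0.001  0.256 -0.967]
 [-1.     0.002  0.001]] [ 0.68816899 -0.07910225  0.39565375] [0.06685627 0.00280356 0.03332286]
ring [([40.0, 201.0, 126.0, 117.0], 0.58)]
trim [([33.0, 247.0, 79.0, 63.0], 0.84)]
trim_mark [([38.0, 245.0, 80.0, 65.0], 0.64)]
tab []
[ 63.09509291 290.54476762]
```

View pics/w5.png

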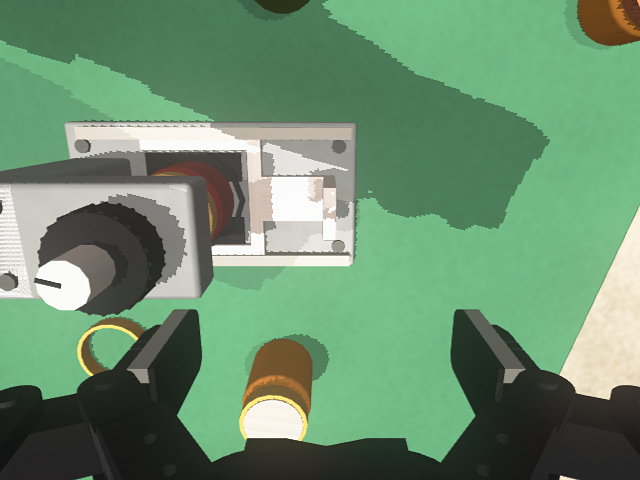

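step_arm(targets=[[[0,0,0],[0,-1,0],8.5],[[0,0,0],[0,-2,0],8.5],[[0,0,0],[0,-2.5,0],8.5],[[0,0,0],[0,-2.5,0],8.5],[[0,0,0],[0,-2,0],8.5],[[0,0,0],[0,-1,0],8.5],[[0,0,0],[0,0,0],8.5],[[0,0,0],[0,0,0],8.5],[[0,0,0],[0,0,0],8.5],[[0,0,0],[0,0,0],8.5]])

```text
clock: 12.8
tcp_pos: [0.5822, -0.0645, 0.2519]
orientation: [0.56, 0.431, 0.561, -0.431]
wrist_force: [-0.2, 0.1, -0.7]
finger_gap: 0.0855
```

```bash
python3 - <<'E'
from h import *
p,Rt,s=tool(); print(s['clock'],p,s['joint_pos'].round(3),Rt.round(3), s['wrist_force'],s['ft_torque'])
save('wrist','w6.png')
for l in('ring','trim'): print(l,[(np.round(d['extent']).tolist(),round(d['p'],2)) for d in find_in('wrist',l)][:3])
print(proj('wrist',[p[0],p[1],.226]),proj('wrist',[p[0],p[1],.2]))
for z in(.226,.2): print((proj('wrist',p*[1,1,0]+[0,0,z]+.001*Rt[:,1])-proj('wrist',p*[1,1,0]+[0,0,z])),(proj('wrist',p*[1,1,0]+[0,0,z]+.001*Rt[:,2])-proj('wrist',p*[1,1,0]+[0,0,z])))
E
```

```text
12.8 [ 0.58219409 -0.06451581  0.2518509 ] [-0.247  0.331  0.12   1.361  0.     1.063] [[-0.     0.966  0.257]
 [ 0.     0.257 -0.966]
 [-1.    -0.    -0.   ]] [-0.23628713  0.06459751 -0.67892542] [-0.06186047  0.00660182 -0.05230541]
ring [([259.0, 201.0, 115.0, 121.0], 0.95), ([360.0, 342.0, 76.0, 111.0], 0.69), ([290.0, 247.0, 50.0, 68.0], 0.31)]
trim [([289.0, 248.0, 52.0, 66.0], 0.79), ([294.0, 162.0, 60.0, 17.0], 0.69)]
[324.35088377 287.69152332] [324.53012887 266.8413278 ]
[ 2.36338208e+00 -1.75062402e-04] [0.00236254 2.19284615]
[ 2.07810845e+00 -1.55165757e-04] [1.83701932e-03 1.95651545e+00]
```

View pics/w6.png

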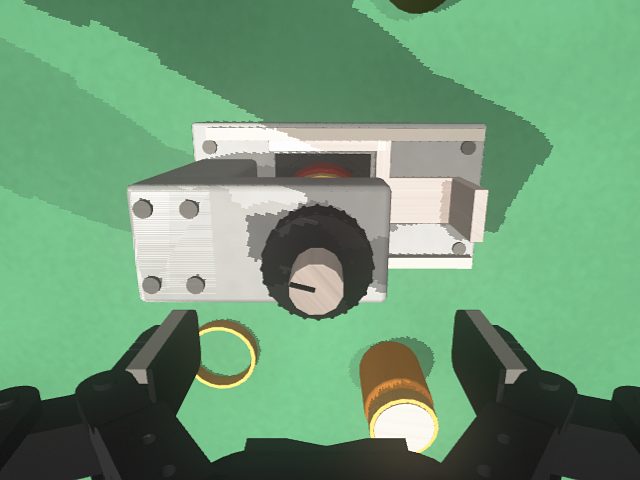

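step_arm(targets=[[[0,0,0],[0,-0.37,0],8.5],[[0,0,0],[1,0,0],8.5],[[0,0,0],[1,0,0],8.5],[[0,0,0],[1,0,0],8.5],[[0,0,0],[1,0,0],8.5],[[0,0,0],[1,0,0],8.5],[[0,0,0],[1,0,0],8.5],[[0,0,0],[1,0,0],8.5],[[0,0,0],[1,0,0],8.5],[[0,0,0],[0,0,0],6.5]])

```text
clock: 13.95
tcp_pos: [0.577, -0.0654, 0.1704]
orientation: [0.56, 0.431, 0.561, -0.431]
wrist_force: [-0.3, 0.0, -0.1]
finger_gap: 0.0726
```

```bash
python3 - <<'E'
from h import *
p,Rt,s=tool(); print(s['clock'],p,s['finger_gap'], s['wrist_force'],s['ft_torque'])
save('wrist','w7.png')
E
```

```text
13.95 [ 0.57696679 -0.06536434  0.17044485] 0.07257304501648967 [-0.25491364  0.0477611  -0.10919934] [-0.04313017 -0.00027423 -0.00353394]
```

View pics/w7.png

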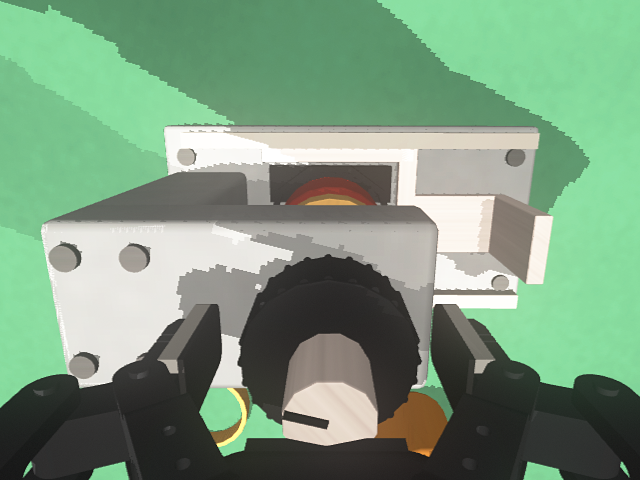

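```bash
python3 - <<'E'
from h import *
p,Rt,s=tool()
b=p+.0015*Rt[:,1]
for z in(.226,.2): print(z,proj('wrist',[b[0],b[1],z]),proj('wrist',np.r_[b[:2],z]+.001*Rt[:,2])-proj('wrist',[b[0],b[1],z]))
im=cv2.imread('pics/w7.png')
for z,r in((.226,.012),(.2,.027),(.178,.027)):
    pts=np.array([proj('wrist',[b[0]+r*np.cos(t),b[1]+r*np.sin(t),z]) for t in np.linspace(0,6.283,60)]).round().astype(int)
    cv2.polylines(im,[pts],True,(0,0,255),1)
cv2.imwrite('pics/w7o.png',im)
E
```

```text
0.226 [327.85904613 415.41807622] [-0.00580589  3.47479515]
0.2 [327.57551399 357.50372211] [-0.00408     2.92997955]
```

View pics/w7o.png

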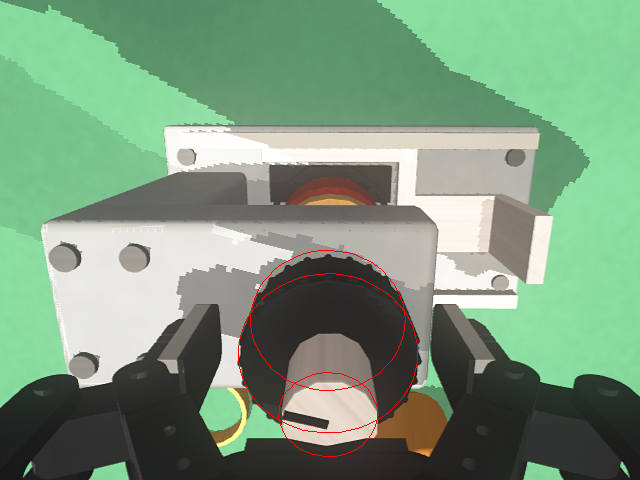

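step_arm(targets=[[[0,0,0],[0,0.17,-0.05],6.3],[[0,0,0],[0,0,0],5.9],[[0,0,0],[0,0,0],5.6],[[0,0,0],[0,0,0],5.4],[[0,0,0],[0,0,0],5.2],[[0,0,0],[0,0,0],5],[[0,0,0],[0,0,0],5],[[0,0,0],[0,0,0],5],[[0,0,0],[0,0,0],5],[[0,0,0],[0,0,0],5]], force=50)

```text
clock: 15.0
tcp_pos: [0.578, -0.0652, 0.1732]
orientation: [0.56, 0.43, 0.561, -0.432]
wrist_force: [-5.3, -1.7, 5.6]
finger_gap: 0.0526
```

```bash
python3 - <<'E'
from h import *
p,Rt,s=tool(); print(s['clock'],p,s['finger_gap'], Rt.T@s['wrist_force'],s['ft_torque'])
save('wrist','w8.png')
E
```

```text
15.0 [ 0.57799004 -0.06518328  0.17321316] 0.05263340404577113 [-5.57581117 -5.54189349  0.26059788] [-0.35862688  1.50683913  0.01006058]
```

View pics/w8.png

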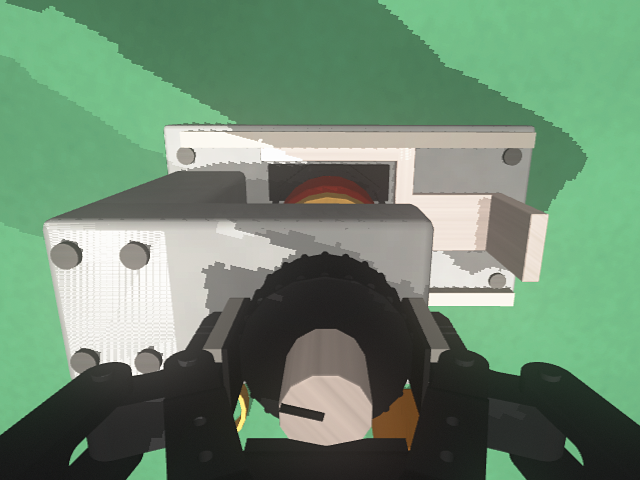

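step_arm(targets=[[[1,0,0],[0,0,0],5],[[1,0,0],[0,0,0],5],[[1,0,0],[0,0,0],5],[[1,0,0],[0,0,0],5],[[1,0,0],[0,0,0],5],[[1,0,0],[0,0,0],5],[[1,0,0],[0,0,0],5],[[1,0,0],[0,0,0],5],[[1,0,0],[0,0,0],5],[[1,0,0],[0,0,0],5]])

```text
clock: 16.05
tcp_pos: [0.5781, -0.0652, 0.1732]
orientation: [0.52, 0.478, 0.521, -0.479]
wrist_force: [-5.7, -2.0, 5.6]
finger_gap: 0.0527
```

```bash
cat > t.py <<'E'
from h import *
import sys
n=int(sys.argv[1]) if len(sys.argv)>1 else 1
for i in range(n):
    p,Rt,s=tool(); y=np.degrees(np.arctan2(Rt[1,1],Rt[0,1]))
    print(round(s['clock'],2),p.round(4),round(s['finger_gap'],4),'yaw',round(y,2),'F',(Rt.T@s['wrist_force']).round(1),'T',s['ft_torque'].round(3),'tau6',round(s['tau'][5],3),'j6',round(s['joint_pos'][5],3))
    if i<n-1: read_camera('wrist')
E
python3 t.py 4
```

```text
16.05 [ 0.5781 -0.0652  0.1732] 0.0527 yaw 4.83 F [-5.5 -5.9  1.5] T [-0.364  1.44   0.191] tau6 0.044 j6 1.237
16.1 [ 0.5781 -0.0652  0.1732] 0.0525 yaw 4.78 F [-6.1 -6.4  1.2] T [-0.364  1.42   0.075] tau6 0.134 j6 1.238
16.15 [ 0.5781 -0.0652  0.1732] 0.0527 yaw 4.83 F [-6.1 -5.7  1.8] T [-0.336  1.432 -0.031] tau6 0.024 j6 1.237
16.2 [ 0.5781 -0.0651  0.1732] 0.0527 yaw 4.83 F [-6.7 -6.4  1. ] T [-0.366  1.4   -0.126] tau6 -0.062 j6 1.237
```

step_arm(targets=[[[1,0,0],[0,0,0],5],[[1,0,0],[0,0,0],5],[[1,0,0],[0,0,0],5],[[1,0,0],[0,0,0],5],[[1,0,0],[0,0,0],5],[[1,0,0],[0,0,0],5],[[1,0,0],[0,0,0],5],[[1,0,0],[0,0,0],5],[[1,0,0],[0,0,0],5],[[1,0,0],[0,0,0],5]])

```text
clock: 17.2
tcp_pos: [0.5783, -0.0652, 0.1732]
orientation: [-0.477, -0.521, -0.477, 0.523]
wrist_force: [-6.0, -2.2, 6.5]
finger_gap: 0.0524
```

```bash
python3 t.py 3; python3 -c "
from h import *
save('scene','s9.png')
im=cv2.imread('pics/s9.png')[150:410,180:440]; cv2.imwrite('pics/s9c.png',cv2.resize(im,None,fx=2.3,fy=2.3,interpolation=cv2.INTER_CUBIC))"
```

```text
17.2 [ 0.5783 -0.0652  0.1732] 0.0524 yaw -5.17 F [-6.5 -5.8  2.7] T [-0.303  1.377  0.242] tau6 0.045 j6 1.412
17.25 [ 0.5782 -0.0651  0.1732] 0.0523 yaw -5.21 F [-6.6 -4.5  0.7] T [-0.323  1.321  0.073] tau6 0.137 j6 1.412
17.3 [ 0.5782 -0.0652  0.1732] 0.0528 yaw -5.17 F [-5.4 -6.2  1.9] T [-0.285  1.382 -0.055] tau6 0.025 j6 1.412
```

View pics/s9c.png

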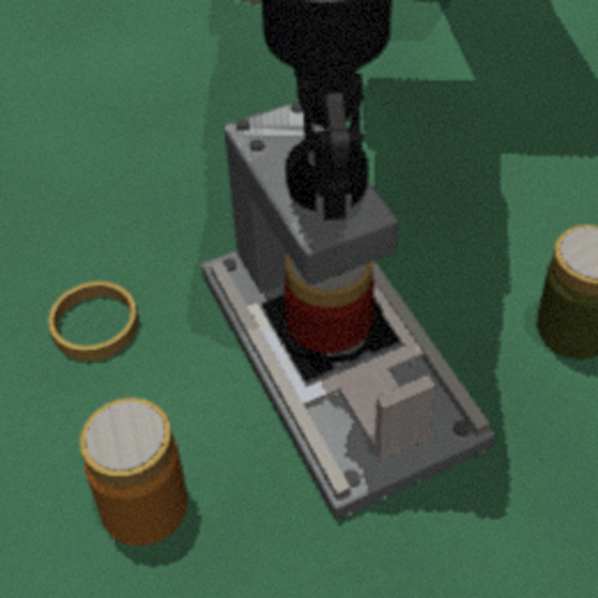

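step_arm(targets=[[[0.5,0,0],[0,0,0],5],[[0.5,0,0],[0,0,0],5],[[0.5,0,0],[0,0,0],5],[[0.5,0,0],[0,0,0],5],[[0.5,0,0],[0,0,0],5],[[0.5,0,0],[0,0,0],5],[[0.5,0,0],[0,0,0],5],[[0.5,0,0],[0,0,0],5],[[0.5,0,0],[0,0,0],5],[[0.5,0,0],[0,0,0],5]])

```text
clock: 18.35
tcp_pos: [0.5783, -0.0651, 0.1732]
orientation: [-0.454, -0.542, -0.454, 0.543]
wrist_force: [-5.9, -2.2, 6.4]
finger_gap: 0.053
```

```bash
python3 t.py 1
```

```text
18.35 [ 0.5783 -0.0651  0.1732] 0.053 yaw -10.15 F [-6.4 -5.4  3.2] T [-0.291  1.3    0.227] tau6 0.135 j6 1.499
```

step_arm(targets=[[[0.5,0,0],[0,0,0],5],[[0.5,0,0],[0,0,0],5],[[0.5,0,0],[0,0,0],5],[[0.5,0,0],[0,0,0],5],[[0,0,0],[0,0,0],5],[[0,0,0],[0,0,0],5],[[0.5,0,0],[0,0,0],5],[[0.5,0,0],[0,0,0],5],[[0.5,0,0],[0,0,0],5],[[0.5,0,0],[0,0,0],5]])

```text
clock: 19.35
tcp_pos: [0.5784, -0.0652, 0.1732]
orientation: [-0.435, -0.557, -0.435, 0.558]
wrist_force: [-5.8, -2.1, 6.0]
finger_gap: 0.0525
```

```bash
python3 t.py 1
```

```text
19.35 [ 0.5784 -0.0652  0.1732] 0.0525 yaw -14.15 F [-6.  -5.1  3.4] T [-0.321  1.288  0.319] tau6 0.156 j6 1.568
```

step_arm(targets=[[[0.2,0,0],[0,0,0],5],[[0.2,0,0],[0,0,0],5],[[0.2,0,0],[0,0,0],5],[[0.2,0,0],[0,0,0],5],[[0.2,0,0],[0,0,0],5],[[0.2,0,0],[0,0,0],5],[[0.2,0,0],[0,0,0],5],[[0.2,0,0],[0,0,0],5],[[0.2,0,0],[0,0,0],5],[[0.2,0,0],[0,0,0],5]])

```text
clock: 20.35
tcp_pos: [0.5784, -0.0652, 0.1732]
orientation: [-0.425, -0.565, -0.425, 0.566]
wrist_force: [-4.6, -1.8, 6.3]
finger_gap: 0.053
```

```bash
python3 t.py 2; python3 -c "
from h import *
save('wrist','w10.png')"
```

```text
20.35 [ 0.5784 -0.0652  0.1732] 0.053 yaw -16.14 F [-6.3 -3.9  3. ] T [-0.334  1.287  0.278] tau6 0.209 j6 1.603
20.4 [ 0.5784 -0.0652  0.1732] 0.0524 yaw -16.15 F [-6.1 -4.8  2.9] T [-0.327  1.285  0.213] tau6 0.221 j6 1.603
```

View pics/w10.png

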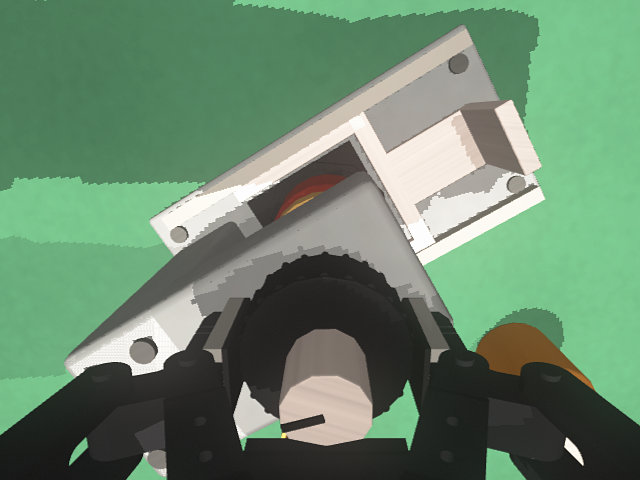

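step_arm(targets=[[[0.2,0,0],[0,0,0],5],[[0.2,0,0],[0,0,0],5],[[0.2,0,0],[0,0,0],5],[[0.2,0,0],[0,0,0],5],[[0.2,0,0],[0,0,0],5],[[0.2,0,0],[0,0,0],5],[[0.2,0,0],[0,0,0],5],[[0.2,0,0],[0,0,0],5],[[0.2,0,0],[0,0,0],5],[[0.2,0,0],[0,0,0],5]])

```text
clock: 21.45
tcp_pos: [0.5784, -0.0652, 0.1732]
orientation: [-0.415, -0.572, -0.415, 0.573]
wrist_force: [-5.4, -1.8, 6.0]
finger_gap: 0.0526
```

```bash
python3 t.py 1
```

```text
21.45 [ 0.5784 -0.0652  0.1732] 0.0526 yaw -18.14 F [-6.  -4.6  3.4] T [-0.372  1.273  0.297] tau6 0.21 j6 1.638
```

step_arm(targets=[[[0.2,0,0],[0,0,0],5],[[0.2,0,0],[0,0,0],5],[[0.2,0,0],[0,0,0],5],[[0.2,0,0],[0,0,0],5],[[0.2,0,0],[0,0,0],5],[[0.2,0,0],[0,0,0],5],[[0.2,0,0],[0,0,0],5],[[0.2,0,0],[0,0,0],5],[[0.2,0,0],[0,0,0],5],[[0.2,0,0],[0,0,0],5]])

```text
clock: 22.45
tcp_pos: [0.5784, -0.0652, 0.1732]
orientation: [-0.405, -0.579, -0.405, 0.58]
wrist_force: [-4.7, -1.9, 5.2]
finger_gap: 0.0523
```

```bash
python3 t.py 1
```

```text
22.45 [ 0.5784 -0.0652  0.1732] 0.0523 yaw -20.14 F [-5.2 -3.8  3.4] T [-0.298  1.234  0.246] tau6 0.211 j6 1.673
```

step_arm(targets=[[[0.3,0,0],[0,0,0],5],[[0.3,0,0],[0,0,0],5],[[0.3,0,0],[0,0,0],5],[[0.3,0,0],[0,0,0],5],[[0.3,0,0],[0,0,0],5],[[0.3,0,0],[0,0,0],5],[[0.3,0,0],[0,0,0],5],[[0.3,0,0],[0,0,0],5],[[0.3,0,0],[0,0,0],5],[[0.3,0,0],[0,0,0],5]])

```text
clock: 23.45
tcp_pos: [0.5785, -0.0652, 0.1732]
orientation: [-0.39, -0.59, -0.389, 0.591]
wrist_force: [-4.6, -3.1, 5.5]
finger_gap: 0.0529
```

```bash
python3 t.py 1
```

```text
23.45 [ 0.5785 -0.0652  0.1732] 0.0529 yaw -23.14 F [-5.5 -3.   4.7] T [-0.296  1.295  0.248] tau6 0.195 j6 1.725
```

step_arm(targets=[[[0.3,0,0],[0,0,0],5],[[0.3,0,0],[0,0,0],5],[[0.3,0,0],[0,0,0],5],[[0.3,0,0],[0,0,0],5],[[0.3,0,0],[0,0,0],5],[[0.3,0,0],[0,0,0],5],[[0.3,0,0],[0,0,0],5],[[0.3,0,0],[0,0,0],5],[[0.3,0,0],[0,0,0],5],[[0.3,0,0],[0,0,0],5]])

```text
clock: 24.45
tcp_pos: [0.5785, -0.0652, 0.1732]
orientation: [-0.374, -0.6, -0.374, 0.601]
wrist_force: [-5.0, -2.3, 6.2]
finger_gap: 0.0527
```

```bash
python3 t.py 1
```

```text
24.45 [ 0.5785 -0.0652  0.1732] 0.0527 yaw -26.14 F [-6.2 -3.5  4.3] T [-0.284  1.23   0.272] tau6 0.196 j6 1.778
```

step_arm(targets=[[[0.3,0,0],[0,0,0],5],[[0.3,0,0],[0,0,0],5],[[0.3,0,0],[0,0,0],5],[[0.3,0,0],[0,0,0],5],[[0.3,0,0],[0,0,0],5],[[0.3,0,0],[0,0,0],5],[[0.3,0,0],[0,0,0],5],[[0.3,0,0],[0,0,0],5],[[0.3,0,0],[0,0,0],5],[[0.3,0,0],[0,0,0],5]])

```text
clock: 25.45
tcp_pos: [0.5785, -0.0652, 0.1732]
orientation: [-0.358, -0.609, -0.358, 0.61]
wrist_force: [-4.6, -2.0, 5.8]
finger_gap: 0.0527
```

```bash
python3 t.py 1
```

```text
25.45 [ 0.5785 -0.0652  0.1732] 0.0527 yaw -29.14 F [-5.8 -3.   4. ] T [-0.27   1.194  0.292] tau6 0.2 j6 1.83
```

step_arm(targets=[[[0.3,0,0],[0,0,0],5],[[0.3,0,0],[0,0,0],5],[[0.3,0,0],[0,0,0],5],[[0.3,0,0],[0,0,0],5],[[0.3,0,0],[0,0,0],5],[[0.3,0,0],[0,0,0],5],[[0.3,0,0],[0,0,0],5],[[0.3,0,0],[0,0,0],5],[[0.3,0,0],[0,0,0],5],[[0.3,0,0],[0,0,0],5]])

```text
clock: 26.45
tcp_pos: [0.5786, -0.0652, 0.1732]
orientation: [-0.342, -0.618, -0.342, 0.619]
wrist_force: [-4.5, -2.1, 5.3]
finger_gap: 0.0528
```

```bash
python3 t.py 1
```

```text
26.45 [ 0.5786 -0.0652  0.1732] 0.0528 yaw -32.14 F [-5.3 -2.7  4.2] T [-0.313  1.183  0.278] tau6 0.272 j6 1.882
```

step_arm(targets=[[[0,0,0],[0,0,0],5],[[0,0,0],[0,0,0],5],[[0,0,0],[0,0,0],5],[[0,0,0],[0,0,0],5],[[0,0,0],[0,0,0],5],[[0.2,0,0],[0,0,0],5],[[0.2,0,0],[0,0,0],5],[[0.2,0,0],[0,0,0],5],[[0.2,0,0],[0,0,0],5],[[0.2,0,0],[0,0,0],5]])

```text
clock: 27.45
tcp_pos: [0.5786, -0.0653, 0.1732]
orientation: [-0.337, -0.621, -0.336, 0.622]
wrist_force: [-5.1, -2.5, 4.1]
finger_gap: 0.0529
```

```bash
python3 t.py 2
```

```text
27.45 [ 0.5786 -0.0653  0.1732] 0.0529 yaw -33.13 F [-4.1 -2.9  4.9] T [-0.321  1.159  0.325] tau6 0.313 j6 1.9
27.5 [ 0.5786 -0.0652  0.1732] 0.0523 yaw -33.14 F [-4.3 -2.5  4.6] T [-0.306  1.161  0.286] tau6 0.324 j6 1.9
```

step_arm(targets=[[[0.1,0,0],[0,0,0],5],[[0.1,0,0],[0,0,0],5],[[0.1,0,0],[0,0,0],5],[[0.1,0,0],[0,0,0],5],[[0.1,0,0],[0,0,0],5],[[0.1,0,0],[0,0,0],5],[[0.1,0,0],[0,0,0],5],[[0.1,0,0],[0,0,0],5],[[0.1,0,0],[0,0,0],5],[[0.1,0,0],[0,0,0],5]])

```text
clock: 28.5
tcp_pos: [0.5786, -0.0653, 0.1732]
orientation: [-0.332, -0.624, -0.331, 0.625]
wrist_force: [-5.1, -2.2, 5.9]
finger_gap: 0.0529
```

```bash
python3 t.py 3
```

```text
28.5 [ 0.5786 -0.0653  0.1732] 0.0529 yaw -34.12 F [-5.9 -3.   4.6] T [-0.259  1.163  0.431] tau6 0.354 j6 1.917
28.55 [ 0.5786 -0.0652  0.1732] 0.0527 yaw -34.12 F [-6.2 -2.2  4.5] T [-0.318  1.203  0.371] tau6 0.36 j6 1.917
28.6 [ 0.5786 -0.0653  0.1732] 0.0524 yaw -34.12 F [-5.1 -2.3  4.9] T [-0.274  1.179  0.298] tau6 0.332 j6 1.917
```

step_arm(targets=[[[-0.1,0,0],[0,0,0],5],[[-0.1,0,0],[0,0,0],5],[[-0.1,0,0],[0,0,0],5],[[-0.1,0,0],[0,0,0],5],[[-0.1,0,0],[0,0,0],5],[[-0.1,0,0],[0,0,0],5],[[-0.1,0,0],[0,0,0],5],[[-0.1,0,0],[0,0,0],5],[[-0.1,0,0],[0,0,0],5],[[-0.1,0,0],[0,0,0],5]])

```text
clock: 29.6
tcp_pos: [0.5786, -0.0652, 0.1732]
orientation: [-0.337, -0.621, -0.336, 0.622]
wrist_force: [-5.1, -2.1, 5.8]
finger_gap: 0.0525
```

```bash
python3 t.py 3
```

```text
29.6 [ 0.5786 -0.0652  0.1732] 0.0525 yaw -33.18 F [-5.8 -3.1  4.5] T [-0.236  1.196 -0.147] tau6 -0.129 j6 1.9
29.65 [ 0.5786 -0.0653  0.1732] 0.053 yaw -33.18 F [-5.4 -3.1  4.2] T [-0.245  1.193 -0.144] tau6 -0.135 j6 1.9
29.7 [ 0.5786 -0.0652  0.1732] 0.0525 yaw -33.18 F [-5.5 -2.5  4.3] T [-0.226  1.168 -0.066] tau6 -0.107 j6 1.9
```

step_arm(targets=[[[0,0,0],[0,0,0],5.6],[[0,0,0],[0,0,0],6],[[0,0,0],[0,0,0],7],[[0,0,0],[0,0,0],8.5],[[0,0,0],[0,0,0],8.5],[[0,0,0],[-0.5,0,0],8.5],[[0,0,0],[-1,0,0],8.5],[[0,0,0],[-1.5,0,0],8.5],[[0,0,0],[-2,0,0],8.5],[[0,0,0],[-2,0,0],8.5]])

```text
clock: 30.7
tcp_pos: [0.5795, -0.0647, 0.2438]
orientation: [0.337, 0.622, 0.337, -0.622]
wrist_force: [0.3, 0.2, -0.4]
finger_gap: 0.0853
```

step_arm(targets=[[[0,0,0],[-2,0,0],8.5],[[0,0,0],[-2,0,0],8.5],[[0,0,0],[-2,0,0],8.5],[[0,0,0],[-2,0,0],8.5],[[-8,0,0],[0,0,0],8.5],[[-8,0,0],[0,0,0],8.5],[[-8,0,0],[0,0,0],8.5],[[-8,0,0],[0,0,0],8.5],[[-8,0,0],[0,0,0],8.5],[[-8,0,0],[0,0,0],8.5]])

```text
clock: 31.7
tcp_pos: [0.5795, -0.0647, 0.3234]
orientation: [0.562, 0.43, 0.561, -0.429]
wrist_force: [0.3, 0.5, 0.1]
finger_gap: 0.0849
```

```bash
python3 t.py 1;  python3 -c "
from h import *
save('wrist','w11.png');save('top','t11.png');save('scene','s11.png')
im=cv2.imread('pics/s11.png')[150:410,180:440]; cv2.imwrite('pics/s11c.png',cv2.resize(im,None,fx=2.3,fy=2.3,interpolation=cv2.INTER_CUBIC))"
```

```text
31.7 [ 0.5795 -0.0647  0.3234] 0.0849 yaw 15.2 F [-0.1  0.4 -0.4] T [0.009 0.008 0.008] tau6 1.459 j6 1.057
```

View pics/w11.png

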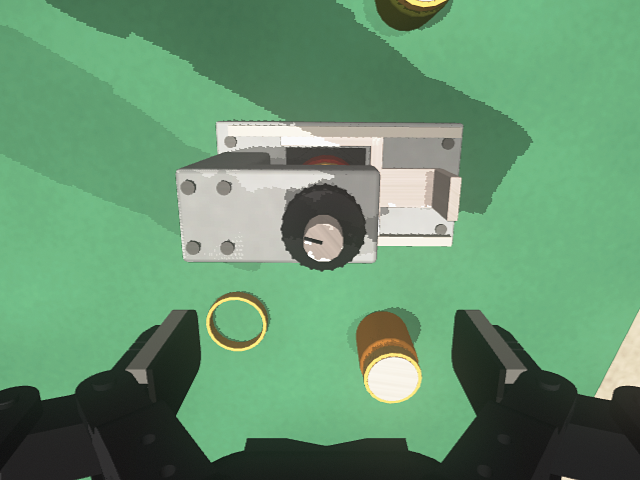

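View pics/s11c.png

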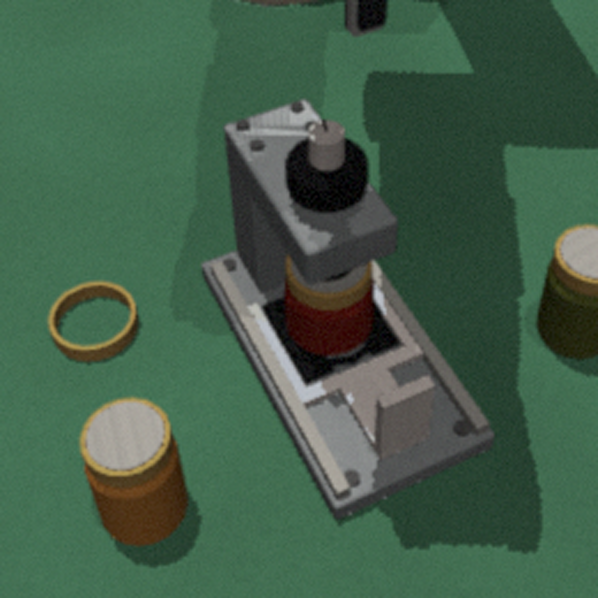

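step_arm(targets=[[[0,0,0],[0,0,0],8.5],[[0,0,0],[0,0,0],8.5],[[0,0,0],[0,0,0],8.5],[[0,0,0],[0,0,0],8.5],[[0,0,0],[0,0,0],8.5],[[0,0,0],[0,0,0],8.5],[[0,0,0],[0,0,0],8.5],[[0,0,0],[0,0,0],8.5],[[0,0,0],[0,0,0],8.5],[[0,0,0],[0,0,0],8.5]])

```text
clock: 32.85
tcp_pos: [0.5795, -0.0647, 0.3223]
orientation: [0.56, 0.431, 0.56, -0.431]
wrist_force: [0.8, 0.6, -0.4]
finger_gap: 0.085
```

```bash
python3 -c "
from h import *
print(hand_in(), get_state()['clock'])"
```

```text
the job is handed in; nothing more can be done
the job is handed in; nothing more can be done
```

I pushed the carriage home, wound the ring down to an estimated 9–10 N on the lid, let go, and handed the job in at about 33 s of the 67 s allowed.

- **Carriage:** I pulled it in by the tab until it stopped moving and the force rose from about 2.5 N to about 10 N, which I took as the hard stop. The travel agrees with about 70 mm.
- **Ring:** I gripped it astride the trim knob and turned it about 49° clockwise, then about 1° back. The torque rose steeply over the last 5° or so, which I took to mean the jar was on its solid rest.
- **Pad force:** This is worked out from forward and backward turning torque, not measured directly. The two torque sources disagree somewhat:

| Source | At the tightest point | As left |
|---|---|---|
| Joint torque | about 10.4 N | about 8.4 N |
| Wrist torque | about 11.6 N | about 9.6 N |

- **Force uncertainty:** A first forward-only estimate of the tightest point came out at 11–13 N. All of these are well under 20 N. I could not tell exactly when the pad first met the lid, because the nest's soft force was too small to see in the readings.
- **Last checks:** In the pictures the trim pointer is at the same angle as before. The neighbouring jar and the band near the press show no change, and only part of the other jar was in view. The jar stands under the pad, and the arm is clear with near-zero wrist force. I compared the pictures by eye only.

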